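# Push the sample carriage round the L-slot into the reader

## Robot

A 6-joint arm with a two-finger parallel gripper is mounted at the origin on the work surface. World frame = base frame: x ahead of the robot, y to its left, z up, the work surface at z = 0. Lengths are in m, angles in rad, forces in N, time in s.
With the tool pointing down it reaches from about 0.35 to 0.85 m from the base axis. Payload 8.1 kg.
Tool frame: the origin (TCP) lies at the very end of the fingers, on their centre line; the grasp point (between the pads) lies 19 mm behind it; z points along the fingers, y is the line along which they close (so a half turn about z gives the same grasp; the last joint's range is limited). The gripper opens to 93 mm and grips with 3 to 60 N. Pads are 15 mm wide; open, the fingers measure 128 mm over their backs; the gripper's body (75 mm by 188 mm) begins 65 mm behind the grasp point.
Start: joints at [-1.271, 0.13, 1.488, -0, 1.523, -0.085], TCP at [0.225, -0.556, 0.219] pointing down, gripper open.
Joint ranges: [-2.96, 2.96], [-0.89, 2.26], [0.02, 2.5], [-1.34, 4.48], [0, 2.73], [-2.66, 2.66]. Speed limits (rad/s): [2.39, 2.39, 2.79, 3.14, 3.14, 3.14].

## Interface

Orientations are given as a rotation vector (axis times angle).
In Python, from plant import robot gives the robot as it stands. The module is installed in compiled form; this text tells all that it offers.
- The arm moves only by the tool play_rows, never from a script. Its argument "increments" is text: rows parted by semicolons, each of 5 numbers parted by spaces: the shift along the tool's x, y, z in mm, then the turn about the tool's z in degrees, then the closure, from -1 (fully open) to 1 (shut). In form: dx dy dz yaw claw; .... A call has 1 to 20 rows; each row is the pose to reach, as a shift and turn from the pose commanded when the call began, along the tool's axes at that moment; what a row does not reach only later rows make up. A row lasts 1/10 s, in which the tool goes at most 50 mm and 8.59 degrees, less where a joint would pass 70% of its speed; a pose out of reach is approached as far as the arm can. A call with a gripper value outside its range is refused whole. The fingers move at their own pace and stop on an object; "force" is the grip in N (left out, the last holds). Time passes only in rows, so rows that repeat a pose let the fingers close. It gives the time, the measured TCP pose, the force, the opening and the grip force at its end, in the units of the state.
- robot.read_state(): the state, without advancing time (a new reading comes with each control period).
- robot.read_camera(name): name is "side" or "top" or "wrist"; returns the picture (400x640x3 uint8, blue, green, red); there is no depth.
- robot.calibration(name): a dict with "vertical_fov" (degrees; the focal length in pixels is half the picture's height over the tangent of half this angle, whatever the lens; pixels are square), "cx", "cy" (the principal point, pixels), "D" ([k1, k2, p1, p2, k3] as OpenCV has them; the pictures are not rectified), "rvec" (rotation vector, rad) and "tvec" (3), from world to camera coordinates, as OpenCV has them. Camera axes: x right, y down, z forward; pixel columns grow to the right and rows downward; lengths in m; the calibration is good to about 2 mm. A picture is of the moment at which its call begins: read the wrist's pose just before it. calibration takes no time and is no camera call; for the wrist camera it gives the pose at the moment of the call.
- robot.close_job(): hands the job in; it is judged then, once.
Trained networks look in the newest picture that a camera, given by its name, has taken for a name from the list of things; names that differ only in an ending like _2 or _b are one class to them, and where a whole thing is asked for, a point or a joint stands for the part that bears it (a point fixed in the world has none). Each returns a list of dicts, best first, with "conf" (0 to 1); they miss things now and then, are a little off and sometimes report something else, mostly with a low value. They report only what shows in the picture. A call takes as long as a camera call.
- robot.recognise(camera, query): "centre" ([x, y, z] in m, in world coordinates, good to about 4 mm: the middle of the surface that is visible of it).
- robot.regions_of(camera, query): "pixels" (400x640 bool, what is visible of it).
- robot.landmark_of(camera, query): "centre" ([x, y, z] in m, in world coordinates, good to about 4 mm: a listed point, or the origin of a listed thing).
The state is a dict: "t": time; "q": joint angles; "dq": joint speeds; "joint_torque": joint torques, N m; "tool_pos": TCP position; "orientation": TCP orientation; "force": force on the tool from outside, world axes, zero at the start; "wrist_torque": the same for the moment, N m; "opening": finger opening in m; "gripper_force": force on a finger pad.
Only numpy, scipy, OpenCV 4.12 (cv2) and the standard library are available. Lean on these libraries where they do the work, as an engineer would, in place of code of your own. Each camera call takes 0.05 s, during which the arm holds its last target. There are 200 camera calls.

## Task

Push the round sample carriage, with the fingers against the rim of its disc, along the L-shaped slot to the corner, then round the corner and along the second leg until its pin is fully home at the slot's end in front of the optical reader. Only push the carriage: do not lift or tip it, do not touch the amber jar riding on it, and leave the other glassware and the wash bottle where they stand. Finish with the carriage at rest and the hand clear.

Things in the scene. Friction and masses are not known exactly. Their poses are not given: they have to be found in the camera images.
- station: Fixed grey guide plate with an L-shaped slot, and a white reader housing. Origin: bench level, under the slot's corner; z up. Plate: x -58..150, y -200..68 mm, top 22 mm above the bench. Slot 18 mm wide, 16 mm deep: leg one along +y to the corner (0, 0), leg two from there along +x. Two cheeks on the plate, 28 mm high: x 88..148, y +-(55..67). Housing x 150..235, y +-80, 80 mm high.
- carriage: Loose white disc, 96 mm across, 22 mm thick, 0.3-0.55 kg, flat on the plate. A pin under its centre, 14 mm across, 12 mm long, hangs in the slot with 2 mm play each side; it turns freely, slides with a few N of friction and stays where left. Starts in leg one. A round pocket in its top (45 mm across, 10 mm deep) holds the jar. Origin: centre of the disc's underside, 22 mm above the bench; z up.
- slot_start (a point): Where the pin's axis meets the plate's top (22 mm above the bench) with the pin at the closed start of leg one: station x 0, y -130 mm.
- slot_corner (a point): Point on the plate's top where the centre lines of the slot's two legs meet: station x 0, y 0.
- slot_end (a point): Where the pin's axis meets the plate's top with the pin fully home at the closed end of leg two: station x 90 mm, y 0.
- jar: Amber glass sample jar, 40 mm across, 38 mm high, loose, standing in the carriage's pocket; its top is 72 mm above the bench. Origin: centre of its underside; z up. It rides along and is not to be touched.
- spare_jar: An equal amber jar, loose, standing on the plate inside the L. Origin: centre of its underside. Leave it.
- flask: Conical glass flask, 74 mm across the foot, 102 mm high, loose on the bench to the right of the station. Origin: centre of its underside. Leave it.
- wash_bottle: White wash bottle, 60 mm across, about 150 mm high, with a thin spout, loose on the bench to the left of the station. Origin: centre of its underside. Leave it.

How it is judged:
By the outcome, as a careful person would: the job done as asked, in the order asked, and still so for the second after the job is handed in, with the robot touching nothing.
It also fails if it takes over 51 s, if anything falls off the work surface, if the arm or the gripper's body presses on something with over 40 N, if the wrist force passes 120 N, or if a joint passes its speed limit or range.

## Working session

There is one attempt and no reset: what is moved stays moved. The work goes in short steps, Python scripts to look and compute and a tool call to move; the robot and the scene stay as the last step left them, time stands still between calls to the robot, and variables do not carry over. Pictures are saved under pics/ and viewed, at most 10 in all, crops included, and the job is handed in when it is done.

Besides the shell and the picture viewer there is one more tool, called after "Request:" as name(argument=value, ...) on one line, values as JSON. play_rows: Moves the arm, as the interface text tells. Its arguments: {"type":"object","properties":{"increments":{"type":"string"},"force":{"type":"number"}},"required":["increments"]}

```bash
mkdir -p pics; python3 - <<'E'
from plant import robot
import cv2
s=robot.read_state();print(s['t'],s['tool_pos'],s['orientation'],s['opening'])
for c in('top','side'):
    cv2.imwrite(f'pics/{c}0.png',robot.read_camera(c))
    for n in('slot_start','slot_corner','slot_end','carriage','jar','station','spare_jar','flask','wash_bottle'):
        r=robot.landmark_of(c,n);print(c,n,[(d['centre'],d['conf']) for d in r[:2]])
E
```

```text
0.0 [ 0.22505626 -0.55557675  0.21760303] [-3.08185416e+00 -6.00323747e-01  3.33330172e-04] 0.09350824613666937
top slot_start []
top slot_corner [([0.535, 0.0661, 0.0215], 0.82)]
top slot_end [([0.6202, 0.0436, 0.0192], 0.85)]
top carriage [([0.51, -0.0352, 0.0213], 0.87)]
top jar [([0.5041, -0.0386, 0.0348], 0.65), ([0.6014, -0.1181, 0.0188], 0.17)]
top station [([0.5341, 0.0665, -0.0015], 0.57)]
top spare_jar [([0.5995, -0.119, 0.0222], 0.62)]
top flask [([0.5501, -0.2426, -0.0005], 0.86)]
top wash_bottle [([0.6948, 0.227, -0.002], 0.92), ([0.5536, -0.2413, 0.003], 0.59)]
side slot_start [([0.4975, -0.0565, 0.0213], 0.84)]
side slot_corner [([0.5297, 0.0703, 0.0254], 0.78)]
side slot_end []
side carriage [([0.5025, -0.0413, 0.0205], 0.93)]
side jar [([0.5019, -0.0402, 0.0366], 0.78)]
side station [([0.5326, 0.0656, -0.0023], 0.68)]
side spare_jar [([0.6035, -0.1191, 0.0237], 0.73)]
side flask [([0.548, -0.2444, 0.0046], 0.65)]
side wash_bottle [([0.6962, 0.2267, 0.0012], 0.78), ([0.4971, -0.0589, 0.0213], 0.67)]
```

View pics/top0.png

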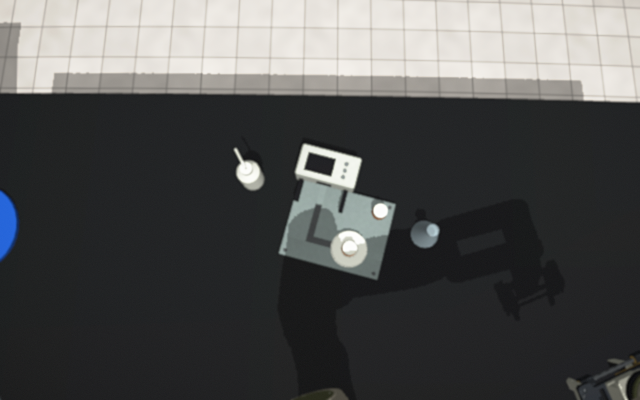

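View pics/side0.png

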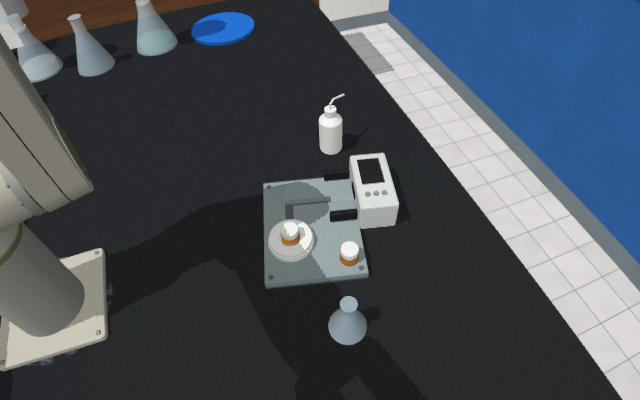

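The views show the L plate at about −15° yaw. The disc and jar sit in leg one near top pixel (349,248), with the corner at about (312,240). The spare jar is at the right, and the way behind the disc is free.

I'll push with two half-open fingers, and next work out the hover pose.

```bash
cat > h.py <<'E'
import numpy as np
from plant import robot
from scipy.spatial.transform import Rotation as Ro
C=np.array([.532,.068]);A=np.radians(-15)
def M(a=A): return np.array([[np.cos(a),-np.sin(a)],[np.sin(a),np.cos(a)]])
def st(p): return M().T@(np.array(p)[:2]-C)*1000
def goal(x,y,z,ax):
    "increment (mm,deg) to station x,y,z mm with tool x axis along station angle ax deg (or its opposite)"
    s=robot.read_state();R=Ro.from_rotvec(s['orientation']).as_matrix()
    p=np.r_[C+M()@np.array([x,y])/1000,z/1000]
    d=R.T@(p-s['tool_pos'])*1000
    cur=np.degrees(np.arctan2(R[1,0],R[0,0]));want=ax+np.degrees(A)
    yaw=-((want-cur+90)%180-90)
    print('t',round(s['t'],2),'st',st(s['tool_pos']).round(1),'z',s['tool_pos'][2].round(4),'inc',d.round(1),'yaw',round(yaw,1),'q6',s['q'][5].round(2),'F',s['force'].round(1),'xaxis',cur.round(1),'open',s['opening'])
E
python3 - <<'E'
from h import *
from scipy.optimize import least_squares
loc={'slot_start':(0,-130),'slot_corner':(0,0),'slot_end':(90,0),'station':(0,0)}
P=[];Q=[];car=[]
for k in range(3):
  for c in('top','side'):
    robot.read_camera(c)
    for n in loc:
        for d in robot.landmark_of(c,n)[:1]:
            if d['conf']>.5: P.append(loc[n]);Q.append(d['centre'][:2])
    car+= [d['centre'] for d in robot.landmark_of(c,'carriage')[:1]]
P=np.array(P)/1000;Q=np.array(Q)
f=lambda v:(P@M(v[2]).T+v[:2]-Q).ravel()
r=least_squares(f,[*C,A],loss='soft_l1',f_scale=.003);print(r.x,np.degrees(r.x[2]),np.abs(r.fun).max(),len(P))
import h
h.C=r.x[:2];h.A=r.x[2];print(np.round(car,4),[(M(r.x[2]).T@(np.array(c)[:2]-r.x[:2])*1000).round(1) for c in car])
goal(0,-180,150,90)
E
```

```text
[ 0.53262074  0.06729882 -0.25975539] -14.882887788628263 0.0045207386751244805 24
[[ 0.5076 -0.0335  0.0219]
 [ 0.504  -0.0392  0.0216]
 [ 0.5056 -0.0338  0.0214]
 [ 0.5027 -0.0384  0.0226]
 [ 0.5068 -0.0348  0.0246]
 [ 0.4997 -0.0347  0.0219]] [array([   1.7, -103.8]), array([  -0.3, -110.3]), array([-1.000e-01, -1.046e+02]), array([  -1.8, -109.8]), array([   1.3, -105.3]), array([  -5.6, -107. ])]
t 2.8 st [-135.5 -681.8] z 0.2187 inc [ 410.5 -318.8   68.6] yaw -53.1 q6 -0.09 F [0.  0.  0.5] xaxis 22.0 open 0.09320190134010124
```

Request:
play_rows(increments="41 -32 0 -5 0.14;82 -64 0 -10 0.14;123 -96 0 -16 0.14;164 -128 0 -21 0.14;205 -160 0 -26 0.14;246 -191 0 -32 0.14;287 -223 0 -37 0.14;328 -255 0 -42 0.14;369 -287 0 -48 0.14;410 -319 0 -53 0.14;410 -319 40 -53 0.14;410 -319 68 -53 0.14;410 -319 68 -53 0.14;410 -319 68 -53 0.14")

```text
t: 4.2
tool_pos: [0.4852, -0.1066, 0.1509]
orientation: [-2.491, -1.913, 0.001]
force: [0.0, -0.9, 0.7]
opening: 0.0401
gripper_force: 0.0
```

```bash
sed -i 's/^C=.*/C=np.array([.5325,.0674]);A=np.radians(-14.9)/' h.py; python3 - <<'E'
from h import *
import cv2
cv2.imwrite('pics/w1.png',robot.read_camera('wrist'))
for n in('carriage','slot_start','slot_corner','spare_jar','jar'):
    for d in robot.landmark_of('wrist',n)[:1]: print(n,d,st(d['centre']))
goal(0,-175,32,90)
E
```

```text
spare_jar {'centre': [0.6062, -0.1183, 0.0206], 'conf': 0.67} [ 118.97147673 -160.50535107]
jar {'centre': [0.5083, -0.0348, 0.0362], 'conf': 0.92} [   2.89267034 -104.9862489 ]
t 4.5 st [   0.3 -180.7] z 0.1522 inc [  5.7  -0.6 120.2] yaw -0.1 q6 -0.06 F [-0.2 -0.1 -1. ] xaxis 75.0 open 0.04004130613395341
```

View pics/w1.png

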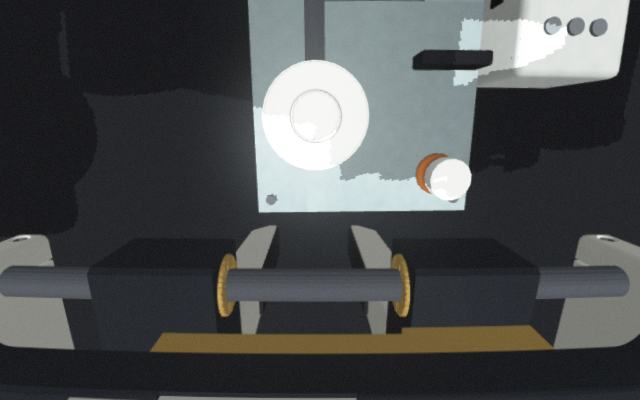

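The wrist view shows the disc at (315,115), centred between the fingers (about x=312), with the slot running straight up. The spare jar at (445,180) is clear, so I'll go straight down behind the disc.

Request:
play_rows(increments="0 0 40 0 0.14;0 0 80 0 0.14;0 0 105 0 0.14;0 0 120 0 0.14;0 0 120 0 0.14;5 0 120 0 0.14;10 0 120 0 0.14;14 0 120 0 0.14;17 0 120 0 0.14;19 0 120 0 0.14;21 0 120 0 0.14;21 0 120 0 0.14")

```text
t: 5.7
tool_pos: [0.4913, -0.0865, 0.031]
orientation: [2.491, 1.913, 0.0]
force: [-0.4, -2.1, 1.8]
opening: 0.0397
gripper_force: 1.0
```

```bash
python3 - <<'E'
from h import *
import cv2
cv2.imwrite('pics/w2.png',robot.read_camera('wrist'))
for c in('side','top'):
  robot.read_camera(c)
  for d in robot.landmark_of(c,'carriage')[:1]: print(c,d,st(d['centre']))
goal(0,-53,32,90)
E
```

```text
side {'centre': [0.5039, -0.0372, 0.0224], 'conf': 0.57} [  -0.7422657  -108.43693578]
top {'centre': [0.5081, -0.0347, 0.0217], 'conf': 0.57} [   2.67368185 -104.94103785]
t 5.95 st [  -0.3 -159.4] z 0.0309 inc [106.4   0.2  -1.1] yaw -0.1 q6 -0.02 F [ 0.6 -2.3  2.2] xaxis 75.0 open 0.04010157608010671
```

View pics/w2.png

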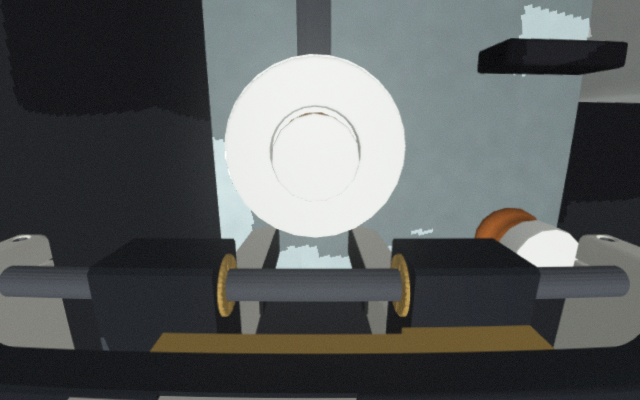

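The fingers now touch the rim on both sides at about (260,230) and (365,230), with the jar centred. I'll push most of leg one.

Request:
play_rows(increments="1 0 0 0 0.14;3 0 0 0 0.14;6 0 0 0 0.14;10 0 0 0 0.14;15 0 0 0 0.14;21 0 0 0 0.14;27 0 0 0 0.14;33 0 0 0 0.14;39 0 0 0 0.14;45 0 0 0 0.14;51 0 0 0 0.14;57 0 0 0 0.14;63 0 0 0 0.14;69 0 0 0 0.14;75 0 0 0 0.14;81 0 0 0 0.14;86 0 0 0 0.14;90 0 0 0 0.14;93 0 0 0 0.14;95 0 0 0 0.14")

```text
t: 7.95
tool_pos: [0.5155, 0.0058, 0.0306]
orientation: [-2.491, -1.914, 0.0]
force: [-1.0, -4.1, 2.7]
opening: 0.0402
gripper_force: 2.3
```

Request:
play_rows(increments="2 0 0 0 0.14;4 0 0 0 0.14;6 0 0 0 0.14;7 0 0 0 0.14;7 0 0 0 0.14")

```text
t: 8.45
tool_pos: [0.5173, 0.0125, 0.0306]
orientation: [-2.491, -1.914, -0.0]
force: [-1.3, -2.9, 1.7]
opening: 0.04
gripper_force: 1.7
```

```bash
python3 - <<'E'
from h import *
import cv2
cv2.imwrite('pics/w3.png',robot.read_camera('wrist'))
for c in('side','top'):
  robot.read_camera(c)
  for d in robot.landmark_of(c,'carriage')[:1]: print(c,d,st(d['centre']))
goal(0,-51,32,90)
E
```

```text
side {'centre': [0.5292, 0.0624, 0.0236], 'conf': 0.8} [-1.9033771  -5.68041861]
t 8.7 st [ -0.6 -57.1] z 0.0306 inc [ 6.1  0.6 -1.4] yaw -0.1 q6 0.19 F [-0.1 -2.7  1.3] xaxis 75.0 open 0.039985328108667076
```

Not at the wall yet (about −6 mm). I'll creep forward until the force rises.

Request:
play_rows(increments="1 0 0 0 0.14;2 0 0 0 0.14;3 0 0 0 0.14;4 0 0 0 0.14;4 0 0 0 0.14")

```text
t: 9.2
tool_pos: [0.5183, 0.0163, 0.0306]
orientation: [-2.491, -1.914, -0.0]
force: [-0.3, -2.8, 2.6]
opening: 0.0398
gripper_force: 1.8
```

Request:
play_rows(increments="1 0 0 0 0.14;1 0 0 0 0.14;2 0 0 0 0.14;2 0 0 0 0.14")

```text
t: 9.6
tool_pos: [0.5188, 0.0182, 0.0306]
orientation: [-2.491, -1.913, -0.0]
force: [-1.1, -4.0, 1.9]
opening: 0.0402
gripper_force: 1.9
```

Request:
play_rows(increments="1 0 0 0 0.14;1 0 0 0 0.14")

```text
t: 9.8
tool_pos: [0.5191, 0.0192, 0.0306]
orientation: [-2.492, -1.914, -0.0]
force: [-1.6, -3.5, 1.9]
opening: 0.0403
gripper_force: 1.9
```

Request:
play_rows(increments="1 0 0 0 0.14;1 0 0 0 0.14")

```text
t: 10.0
tool_pos: [0.5192, 0.0197, 0.0306]
orientation: [2.491, 1.913, -0.001]
force: [-1.3, -6.2, 2.5]
opening: 0.04
gripper_force: 3.0
```

Request:
play_rows(increments="1 0 0 0 0.14;1 0 0 0 0.14")

```text
t: 10.2
tool_pos: [0.5193, 0.0199, 0.0306]
orientation: [2.491, 1.913, -0.003]
force: [-2.7, -8.2, 4.1]
opening: 0.0398
gripper_force: 4.6
```

The force rises and the TCP stalls, so the pin is at the corner wall (y≈+2). I'll back off, lift and turn to the −x side.

Request:
play_rows(increments="-4 0 0 0 0.14;-12 0 0 0 0.14;-25 0 0 0 0.14;-25 0 -40 0 0.14;-25 0 -80 0 0.14;-25 0 -120 0 0.14;-20 -10 -120 8 0.14;-13 -18 -120 16 0.14;-5 -26 -120 24 0.14;2 -34 -120 32 0.14;9 -42 -120 40 0.14;16 -50 -120 48 0.14;23 -58 -120 56 0.14;30 -66 -120 64 0.14;37 -74 -120 72 0.14;47 -80 -120 80 0.14;47 -80 -120 88 0.14;47 -80 -120 90 0.14;47 -80 -120 90 0.14;47 -80 -120 90 0.14")

```text
t: 12.2
tool_pos: [0.4543, 0.0867, 0.1506]
orientation: [-3.115, 0.407, 0.0]
force: [-0.2, 0.2, 0.4]
opening: 0.0398
gripper_force: 0.0
```

```bash
python3 - <<'E'
from h import *
import cv2
cv2.imwrite('pics/w4.png',robot.read_camera('wrist'))
for c in('side','top'):
  robot.read_camera(c)
  for d in robot.landmark_of(c,'carriage')[:1]: print(c,d,st(d['centre']))
goal(-75,0,32,0)
E
```

```text
side {'centre': [0.5323, 0.0665, 0.0249], 'conf': 0.66} [ 0.0381443  -0.92116503]
top {'centre': [0.537, 0.073, 0.021], 'conf': 0.67} [2.90874872 6.56880361]
t 12.45 st [-80.5  -1.2] z 0.1506 inc [  5.5  -1.2 118.6] yaw -0.0 q6 1.91 F [-0.3  0.2  0. ] xaxis -14.9 open 0.03983679022852306
```

View pics/w4.png

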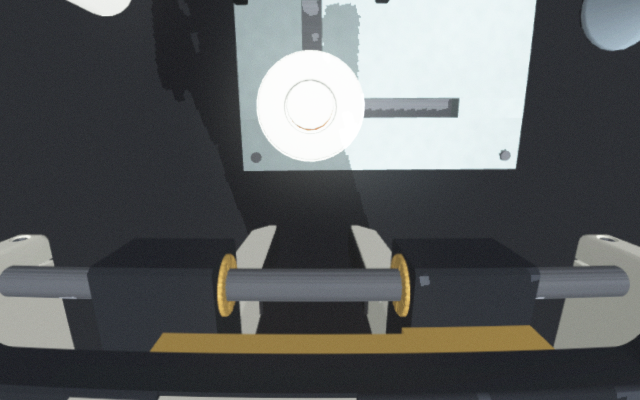

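The disc sits at the corner at (311,105), with leg two running straight up and the finger centre at x≈312. I'll descend and push.

Request:
play_rows(increments="0 -1 40 0 0.14;0 -1 80 0 0.14;0 -1 105 0 0.14;0 -1 119 0 0.14;0 -1 119 0 0.14;6 -1 119 0 0.14;12 -1 119 0 0.14;18 -1 119 0 0.14;22 -1 119 0 0.14;25 -1 119 0 0.14;27 -1 119 0 0.14;29 -1 119 0 0.14;31 -1 119 0 0.14;33 -1 119 0 0.14;36 -1 119 0 0.14;39 -1 119 0 0.14;39 -1 119 0 0.14")

```text
t: 14.15
tool_pos: [0.4928, 0.0777, 0.0316]
orientation: [3.115, -0.409, 0.001]
force: [-1.5, 1.3, -0.2]
opening: 0.0399
gripper_force: 0.9
```

```bash
python3 - <<'E'
from h import *
robot.read_camera('side')
for d in robot.landmark_of('side','carriage')[:1]: print(d,st(d['centre']))
goal(39,0,32,0)
E
```

```text
{'centre': [0.543, 0.0643, 0.0221], 'conf': 0.91} [10.94406049 -0.29587152]
t 14.25 st [-41.1  -0.2] z 0.0316 inc [80.1 -0.3 -0.3] yaw -0.1 q6 1.89 F [-0.7  1.  -0.2] xaxis -15.0 open 0.03986053311002514
```

It has rounded the corner freely, so I'll continue along leg two.

Request:
play_rows(increments="1 0 0 0 0.14;3 0 0 0 0.14;6 0 0 0 0.14;10 0 0 0 0.14;15 0 0 0 0.14;20 0 0 0 0.14;25 0 0 0 0.14;30 0 0 0 0.14;35 0 0 0 0.14;40 0 0 0 0.14;45 0 0 0 0.14;50 0 0 0 0.14;55 0 0 0 0.14;60 0 0 0 0.14;64 0 0 0 0.14;67 0 0 0 0.14;69 0 0 0 0.14;71 0 0 0 0.14;72 0 0 0 0.14;72 0 0 0 0.14")

```text
t: 16.25
tool_pos: [0.5621, 0.0593, 0.0317]
orientation: [-3.115, 0.409, -0.0]
force: [-1.9, 1.0, -0.4]
opening: 0.04
gripper_force: 1.1
```

Request:
play_rows(increments="1 0 0 0 0.14;2 0 0 0 0.14;3 0 0 0 0.14;4 0 0 0 0.14;4 0 0 0 0.14")

```text
t: 16.75
tool_pos: [0.566, 0.0583, 0.0317]
orientation: [-3.115, 0.409, -0.0]
force: [-2.1, 0.8, -1.0]
opening: 0.0397
gripper_force: 1.2
```

Request:
play_rows(increments="1 0 0 0 0.14;2 0 0 0 0.14;2 0 0 0 0.14")

```text
t: 17.05
tool_pos: [0.5679, 0.0578, 0.0317]
orientation: [-3.115, 0.409, -0.0]
force: [-1.7, 0.8, 0.2]
opening: 0.0397
gripper_force: 1.2
```

Request:
play_rows(increments="1 0 0 0 0.14;1 0 0 0 0.14;1 0 0 0 0.14")

```text
t: 17.35
tool_pos: [0.5688, 0.0575, 0.0317]
orientation: [-3.115, 0.409, -0.0]
force: [-3.2, 0.8, 0.3]
opening: 0.0403
gripper_force: 1.2
```

Request:
play_rows(increments="1 0 0 0 0.14;1 0 0 0 0.14;1 0 0 0 0.14")

```text
t: 17.65
tool_pos: [0.5694, 0.0573, 0.0315]
orientation: [-3.115, 0.409, 0.001]
force: [-4.7, 1.2, 0.2]
opening: 0.0402
gripper_force: 2.1
```

Request:
play_rows(increments="1 0 0 0 0.14;1 0 0 0 0.14;1 0 0 0 0.14")

```text
t: 17.95
tool_pos: [0.5697, 0.0573, 0.0314]
orientation: [-3.115, 0.409, 0.003]
force: [-6.7, 1.5, 2.3]
opening: 0.0399
gripper_force: 3.6
```

Request:
play_rows(increments="1 0 0 0 0.14;1 0 0 0 0.14;1 0 0 0 0.14")

```text
t: 18.25
tool_pos: [0.5699, 0.0573, 0.0313]
orientation: [-3.115, 0.408, 0.006]
force: [-11.1, 3.1, 5.5]
opening: 0.0398
gripper_force: 5.2
```

The TCP has stalled at x≈38.5 and the force has risen to 11 N, so the pin is home. I'll retreat.

Request:
play_rows(increments="-2 0 0 0 0.14;-5 0 0 0 0.14;-12 0 0 0 0.14;-25 0 0 0 0.14;-40 0 0 0 0.14;-40 0 -40 0 0.14;-40 0 -80 0 0.14;-40 0 -120 0 0.14;-80 0 -120 0 0.14;-100 0 -120 0 0.14;-100 0 -120 0 0.14;-100 0 -120 0 0.14")

```text
t: 19.45
tool_pos: [0.4754, 0.0826, 0.1521]
orientation: [-3.115, 0.408, -0.003]
force: [0.0, -1.2, -0.3]
opening: 0.0399
gripper_force: 0.0
```

```bash
python3 - <<'E'
from h import *
import cv2
w=robot.read_camera('wrist');s=robot.read_camera('side')
for c in('side','top'):
  robot.read_camera(c)
  for n in('carriage','jar','spare_jar'):
    for d in robot.landmark_of(c,n)[:1]: print(c,n,d,st(d['centre']))
cv2.imwrite('pics/f.png',np.vstack([w[:250],cv2.resize(s[130:300,200:420],(440,340))[:, :440] if 0 else cv2.copyMakeBorder(cv2.resize(s[130:300,200:420],(440,340)),0,0,0,200,0)]))
goal(39,0,32,0)
E
```

```text
side carriage {'centre': [0.6168, 0.0424, 0.0199], 'conf': 0.69} [87.89382332 -2.48310752]
side jar {'centre': [0.6139, 0.0417, 0.0339], 'conf': 0.63} [85.27132564 -3.90525588]
side spare_jar {'centre': [0.605, -0.1192, 0.0235], 'conf': 0.66} [ 118.04324495 -161.6836489 ]
top carriage {'centre': [0.6228, 0.0429, 0.0221], 'conf': 0.57} [93.5635134  -0.45712272]
top jar {'centre': [0.6157, 0.0394, 0.0354], 'conf': 0.69} [87.60220801 -5.66508183]
top spare_jar {'centre': [0.6056, -0.1176, 0.02], 'conf': 0.51} [ 118.21165813 -159.98316749]
t 19.95 st [-59.4  -0.2] z 0.1515 inc [ 98.4  -0.3 119.4] yaw -0.1 q6 1.9 F [ 0.3  0.9 -0. ] xaxis -15.0 open 0.039917114715873406
```

View pics/f.png

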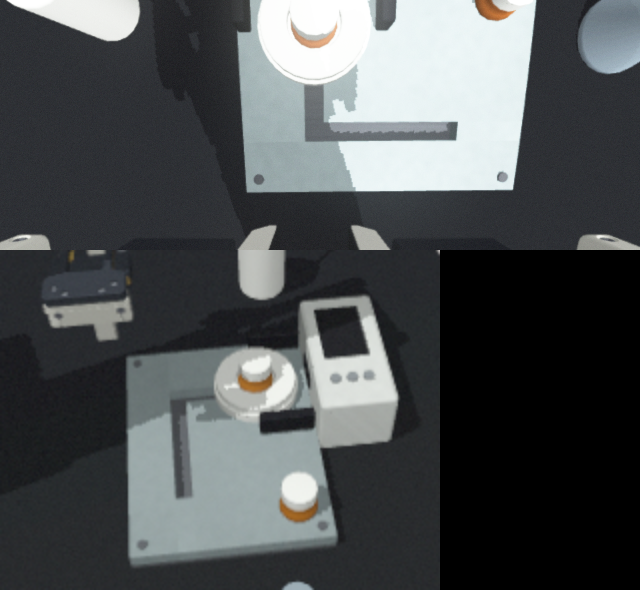

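The carriage is home between the cheeks (wrist (314,28)), with the jar upright in its pocket. The spare jar hasn't moved and the hand is clear.

```bash
python3 -c "
from plant import robot
print(robot.close_job())"
```

```text
the job is handed in; nothing more can be done
None
```

The carriage was pushed along leg one, round the corner and along leg two until its pin stopped at the slot's end; the jar is upright in its pocket, the hand is clear, and the job was handed in at about 20 s of the 51 s allowed.

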